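# Push the battery case over the sill into its dock

## Task

Load the heavy grey battery case into its dock: lift its nose by the orange bar until it rests on the yellow sill while its tail still stands on the bench, then push it over the sill from behind, without ever carrying it clear of the bench, so that it lies flat between the rails behind the sill. Push it on against the red sprung pad and keep it pressed there for a moment at about 9 N, never ramming the pad or the sill, then leave it there, touching the pad, and leave the bottle, the tin and the loupe where they stand.

Things in the scene. Friction and masses are not known exactly. Their poses are not given: they have to be found in the camera images.
- case: Grey box-shaped battery case, 130 long x 90 wide x 40 mm high, about 0.75 kg (0.6 to 0.9), centre of mass near its middle. Origin: centre of its underside; x = lengthwise towards its nose (the end to go into the dock first), y to its left, z up. Across its top, 40 mm from the origin towards the nose, runs an orange bar handle.
- bar (a point): Centre of the orange round bar handle: 10 mm thick, along the case's y, 65 mm free between its two posts, its axis 68 mm above the underside and 28 mm above the case's flat top, 25 mm back from the nose.
- nose (a point): Middle of the leading lower edge of the case (rounded, 3 mm).
- tail (a point): Middle of the trailing lower edge of the case, 130 mm behind the nose. The back face above it is plain and flat; fingers that push on it rub, and can hold the tail down and jam the case on the sill as it starts to tip forward, unless they rise a little with the tail.
- dock: Fixed dock on the bench: an aluminium bay floor whose top is 8 mm above the bench, with two grey side rails 102 mm apart (inside), 30 mm high above the bench, flared at the mouth to about 134 mm. Origin: on the bench top, at the foot of the front face of the sill, midway between the rails; x = the push direction into the bay, z up. The bay floor runs from x = 12 to 213 mm. At the start the nose stands 20 to 45 mm before the sill, up to 8 mm to the side, turned up to 0.1 rad.
- sill: Fixed yellow threshold strip across the mouth of the dock: 12 mm deep, 14 mm high above the bench, so 6 mm higher than the bay floor behind it. Same origin and axes as the dock. Pressed with more than 25 N, it is rammed.
- stop: Sprung stop at the back of the bay: a black housing whose front face is at x = 192 mm, from which a red pad, 50 mm wide and 14 to 40 mm above the bench, stands out towards the sill on a screw. Origin, axes as the dock. The pad's setting is not measured: its free front face lies anywhere from x = 150 to 170 mm. The spring takes 1.2 N per mm, 16 mm of travel. Sliding in the bay takes 2 to 5 N on top. The case should press the pad with 4 to 15 N for 0.4 s; over 18 N is ramming.
- glue_bottle: Bystander: small white bottle with red collar and thin spout, 98 mm high, 30 mm thick, beyond the dock's right side; origin at its foot.
- flux_tin: Bystander: round cream tin, 45 mm across, 22 mm high, to the right of the case; origin at its foot.
- loupe: Bystander: small black eyeglass loupe, 34 mm across, 36 mm high, to the left of the case; origin at its foot.

How it is judged:
On the way, in this order (a step that is already met when the one before it is completed fails the run):
1. the nose rests on the sill (over it, higher than 13 mm) while the tail stands on the bench (x of nose in the frame of dock above 0.004 m and height (world z) of nose above 0.013 m and height (world z) of tail below 0.006 m and contact force between case and sill above 0.5 N), for 0.2 s.
2. more than half over the sill, the nose has come down onto the bay floor (x of nose in the frame of dock above 0.065 m and height (world z) of nose below 0.0115 m), for 0.1 s.
3. the case, its tail past the sill, presses on the sprung stop with 4 to 15 N for 0.4 s (x of tail in the frame of dock above 0.012 m and contact force between case and stop between 4 and 15 N), for 0.4 s.
At the end, for the whole second after the job is handed in: The case is at rest, flat on the bay floor (lower edges under 11 mm up, tilt under 0.05 rad), within 8 mm of mid-rails and 0.12 rad of straight, its tail at least 12 mm and its nose at most 187 mm into the dock, still touching the pad (over 0.1 N); the robot is clear of it (x of tail in the frame of dock above 0.012 m and x of nose in the frame of dock below 0.187 m and height (world z) of each of nose, tail below 0.011 m and angle between case's own z axis and vertical below 0.05 rad and angle between the x axis of case and the x axis of dock, either way round below 0.12 rad and y of case in the frame of dock between -0.008 and 0.008 m and linear speed of case below 0.01 m/s and contact force between case and stop above 0.1 N).
It fails at once if the stop is rammed (over 18 N) (contact force between case and stop above 18 N).
It fails at once if the sill is rammed (over 25 N) (contact force between case and sill above 25 N).
It fails at once if the case is carried clear: its tail is more than 40 mm above the bench (height (world z) of tail above 0.04 m).
It fails at once if the case is tipped more than 0.45 rad (angle between case's own z axis and vertical above 0.45 rad).
It fails at once if a bystander is moved more than 20 mm (distance of any of glue_bottle, flux_tin, loupe from where it was at the start of the episode above 0.02 m).
It also fails if it takes over 72 s, if anything falls off the work surface, if the arm or the gripper's body presses on something with over 40 N, if the wrist force passes 120 N, or if a joint passes its speed limit or range.

## Robot

A 7-joint arm with a two-finger parallel gripper is mounted at the origin on a cart in front of the work surface, level with it; the furniture and walls round the work are solid. World frame = base frame: x ahead of the robot, y to its left, z up, the work surface at z = 0. Lengths are in m, angles in rad, forces in N, time in s.
With the tool pointing down it reaches from about 0.425 to 0.875 m from the base axis. Payload 4.7 kg.
Tool frame: the origin (TCP) lies on the front face of the gripper's body, between the roots of the fingers; the fingertips stand env.nose_length ahead of it and the grasp point (between the pads) lies 54 mm ahead of it (env.nose_length is the distance from the TCP to the fingertips, in m); z points along the fingers, y is the line along which they close (so a half turn about z gives the same grasp; the last joint's range is limited). The gripper opens to 85 mm and grips with 20 to 120 N. Pads are 22 mm wide; open, the fingers measure 114 mm over their backs; the gripper's body (76 mm by 85 mm) begins 54 mm behind the grasp point. The pads swing forward as they close: fully open they stand 13 mm farther back than shut.
Start: joints at [-1.091, 0.321, -0.07, 1.45, 0.023, 1.371, -0.057], TCP at [0.292, 0.581, 0.304] pointing down, gripper open.
Joint ranges: [-2.86, 2.86], [-0.3, 2.09], [-1.38, 1.24], [0.06, 2.45], [-1.56, 4.7], [0.09, 2.05], [-2.69, 2.69]. Speed limits (rad/s): [2.57, 2.57, 3.14, 3.14, 3.14, 3.14, 3.14].

## Interface

Orientations are given as a unit quaternion [w, x, y, z].
In Python, from bench import env, solve_ik, capture, job gives the robot as it stands. The module is installed in compiled form; this text tells all that it offers. Calls block until the motion is done:
- env.move_to(position, orientation): joint-space move of the TCP to a pose.
- env.movel(position, ori=None, max_speed=0.15): straight line of the TCP; ori=None keeps the orientation; max_speed is the mean speed in m/s.
- env.move_j(angles): joint-space move.
- env.move_gripper(opening): finger opening in m; the grip force is fixed at half the most; returns when the fingers have stopped.
- env.dwell(seconds).
- solve_ik(position, orientation): joint angles nearest the present ones, or None.
- capture(name): name is "scene" or "top" or "wrist"; returns a dict with "image" (420x560x3 uint8, blue, green, red), "camera_matrix" (3x3 intrinsics, pixels), "k1" (the pictures are not rectified: a ray, as slopes to the right and down, at radius r is drawn at 1 + k1 r^2 times it, then the intrinsics apply), "R" (3x3) and "t" (3): a world point X has camera coordinates R X + t; the wrist camera has in their place "hand_eye" (4x4, takes a point from camera to tool coordinates, whose origin is the TCP and whose axes are the flange's). Camera axes: x right, y down, z forward; pixel columns grow to the right and rows downward; lengths in m; the calibration is good to about 2 mm. A picture is of the moment at which its call begins: read the wrist's pose just before it. There is no depth.
A pose or a line that the arm cannot do raises env.IKError and nothing moves.
- job.close_job(): hands the job in; it is judged then, once.
Readings, each from a call of its own:
- env.read_t(): time.
- env.read_q(): joint angles.
- env.read_joint_velocities(): joint speeds.
- env.read_joint_torque(): joint torques, N m.
- env.read_position(): TCP position.
- env.read_tcp_rot(): TCP orientation.
- env.read_wrist_force(): force on the tool from outside, world axes, zero at the start.
- env.read_wrist_torque(): the same for the moment, N m.
- env.read_width(): finger opening in m.
- env.read_grip_force(): force on a finger pad.
Only numpy, scipy, OpenCV 4.12 (cv2) and the standard library are available. Lean on these libraries where they do the work, as an engineer would, in place of code of your own. Each camera call takes 0.05 s, during which the arm holds its last target. There are 200 camera calls.

## Working session

There is one attempt and no reset: what is moved stays moved. The work goes in short steps, each a Python script; the robot and the scene stay as the last script left them, time stands still between calls to the robot, and variables do not carry over. Pictures are saved under pics/ and viewed, at most 10 in all, crops included, and the job is handed in when it is done.

```bash
mkdir -p pics; ls
cat > h.py <<'E'
import numpy as np, cv2
from bench import env, solve_ik, capture, job
def rot(q):
    from scipy.spatial.transform import Rotation as R
    return R.from_quat([q[1],q[2],q[3],q[0]]).as_matrix()
def ray(c,uv,tool=None):
    p=cv2.undistortPoints(np.array([[uv]],float),np.array(c["camera_matrix"],float),np.array([c["k1"],0,0,0],float))[0,0]
    d=np.array([p[0],p[1],1.])
    if tool is None:
        R=np.array(c["R"]);t=np.array(c["t"]);return -R.T@t,R.T@d
    P,Q=tool;H=np.array(c["hand_eye"]);Rt=rot(Q)
    return Rt@H[:3,3]+np.array(P),Rt@H[:3,:3]@d
def onz(c,uv,z,tool=None):
    o,d=ray(c,uv,tool);return o+d*(z-o[2])/d[2]
def proj(c,X):
    x=np.array(c["R"])@np.array(X)+np.array(c["t"]);a=x[:2]/x[2];a=a*(1+c["k1"]*(a@a));K=np.array(c["camera_matrix"])
    return K[:2,:2]@a+K[:2,2]
E
python3 - <<'E'
from h import *
for n in("scene","top"):
    c=capture(n);cv2.imwrite(f"pics/{n}0.png",c["image"]);print(n,-np.array(c["R"]).T@np.array(c["t"]),c["k1"])
print(env.read_tcp_rot(),env.nose_length,env.read_t())
E
```

```text
pics
scene [ 0.03897439 -0.35073378  0.70542134] 0.05337006039058998
top [0.3757628  0.21274668 0.8977441 ] -0.056974479235317635
[-1.38111437e-04  2.30789658e-01  9.73003258e-01 -8.80620287e-04] 0.0726 0.1
```

View pics/top0.png

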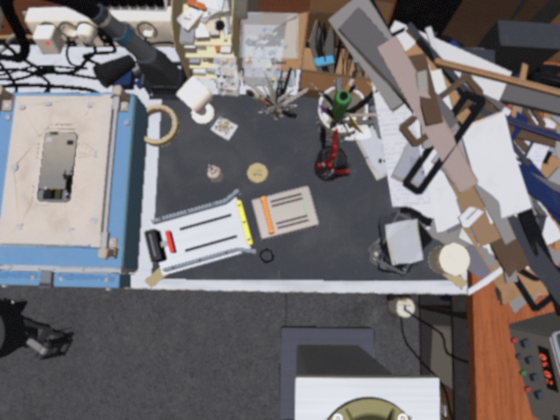

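View pics/scene0.png

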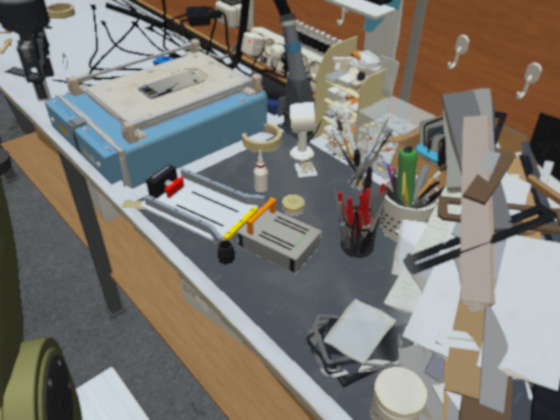

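The top view shows the yellow sill at about (245,224), the orange bar at (266,215) and the case at (285,212). The red pad is at (170,241), the tin at (257,172), the bottle at (214,172) and the loupe at (266,255).

```bash
cat >> h.py <<'E'
def blob(img,lo,hi,roi):
    x0,y0,x1,y1=roi;hsv=cv2.cvtColor(img,cv2.COLOR_BGR2HSV);m=cv2.inRange(hsv,np.array(lo),np.array(hi))
    k=np.zeros_like(m);k[y0:y1,x0:x1]=255;m&=k
    n,l,s,ce=cv2.connectedComponentsWithStats(m)
    if n<2:return None
    i=1+np.argmax(s[1:,4]);pts=np.argwhere(l==i)[:,::-1].astype(np.float32)
    r=cv2.minAreaRect(pts);b=cv2.boxPoints(r)
    # end mid-points of long axis
    e=sorted([(np.linalg.norm(b[j]-b[(j+1)%4]),j) for j in range(4)])
    ends=[(b[j]+b[(j+1)%4])/2 for _,j in e[:2]]
    return s[i,4],pts.mean(0),ends,r
E
python3 - <<'E'
from h import *
c=capture("top");im=c["image"]
Y=([22,120,120],[35,255,255]);O=([5,150,130],[20,255,255]);Rd=([0,170,120],[4,255,255])
for n,col,roi,z in(("sill",Y,(225,185,265,265),.014),("bar",O,(252,185,285,245),.068),("pad",Rd,(160,220,185,260),.035)):
    b=blob(im,*col,roi);
    print(n,b and (b[0],b[1],b[3],onz(c,b[1],z).round(4),[onz(c,e,z).round(4) for e in b[2]]))
for n,uv,z in(("tin",(257,172),.022),("loupe",(266,255),.036),("bottle",(214,172),.09),("case",(285,212),.04),("railend",(155,232),.03)):print(n,onz(c,uv,z).round(3))
cv2.imwrite("pics/topcrop.png",cv2.resize(im[150:290,140:330],None,fx=4,fy=4,interpolation=cv2.INTER_CUBIC))
c=capture("scene");im=c["image"]
for n,col,roi,z in(("sill",Y,(215,195,275,250),.014),("bar",O,(235,190,285,240),.068),("pad",Rd,(155,170,190,200),.03)):
    b=blob(im,*col,roi);
    print(n,b and (b[0],b[1],b[3],onz(c,b[1],z).round(4),[onz(c,e,z).round(4) for e in b[2]]))
E
```

```text
sill (np.int32(168), array([244.75   , 222.41072], dtype=float32), ((244.5358123779297, 222.12893676757812), (45.60652160644531, 4.17524528503418), 74.47589111328125), array([0.4857, 0.277 , 0.014 ]), [array([0.5361, 0.2929, 0.014 ]), array([0.4373, 0.2624, 0.014 ])])
bar (np.int32(92), array([266.84784, 214.27174], dtype=float32), ((266.8763122558594, 214.53273010253906), (35.8818244934082, 2.900115966796875), 75.17352294921875), array([0.4973, 0.2269, 0.068 ]), [array([0.5338, 0.2375, 0.068 ]), array([0.4601, 0.2164, 0.068 ])])
pad (np.int32(64), array([170.32812, 241.5625 ], dtype=float32), ((170.2353057861328, 241.44122314453125), (19.887920379638672, 3.1529629230499268), 75.96376037597656), array([0.4377, 0.4363, 0.035 ]), [array([0.459, 0.443, 0.035]), array([0.4172, 0.4301, 0.035 ])])
tin [0.6   0.252 0.022]
loupe [0.413 0.227 0.036]
bottle [0.581 0.339 0.09 ]
case [0.507 0.188 0.04 ]
railend [0.458 0.473 0.03 ]
sill (np.int32(255), array([239.55295, 223.92157], dtype=float32), ((240.50003051757812, 223.00003051757812), (6.363960266113281, 44.547725677490234), 45.0), array([0.4809, 0.2745, 0.014 ]), [array([0.537 , 0.2926, 0.014 ]), array([0.4343, 0.2595, 0.014 ])])
bar (np.int32(251), array([260.84064, 212.73705], dtype=float32), ((260.9092102050781, 214.90489196777344), (12.494321823120117, 40.9024658203125), 46.33222579956055), array([0.4948, 0.2247, 0.068 ]), [array([0.538 , 0.2333, 0.068 ]), array([0.447 , 0.2075, 0.068 ])])
pad (np.int32(167), array([173.64072, 186.29341], dtype=float32), ((173.86585998535156, 185.7073211669922), (9.995121002197266, 20.77111053466797), 51.34019470214844), array([0.4376, 0.4396, 0.03  ]), [array([0.4637, 0.449 , 0.03  ]), array([0.415 , 0.4333, 0.03  ])])
```

View pics/topcrop.png

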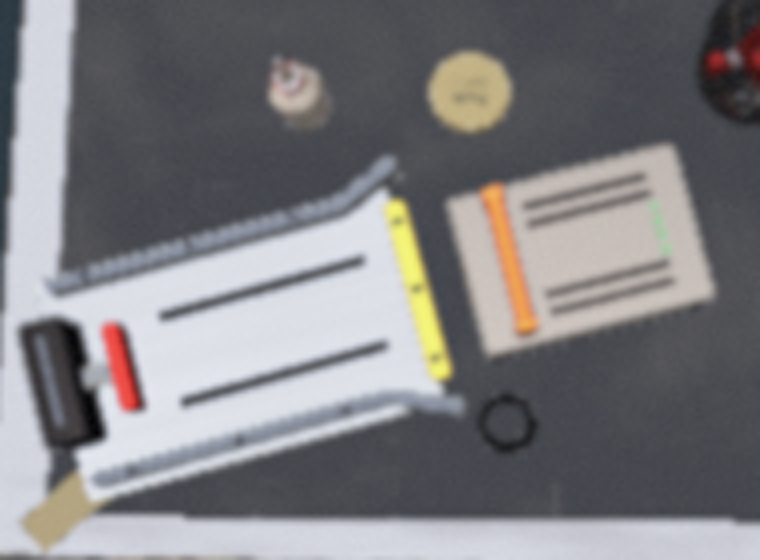

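The top view is clear. In the crop the sill is at (418,288), the bar at (510,258), the case's nose edge at (468,275), the pad at (122,365) and the loupe at (507,423). The nose is about 20 mm before the sill. Next I'll take a close look with the wrist camera.

```bash
cat >> h.py <<'E'
from scipy.spatial.transform import Rotation as Rn
def q_of(M):
    a=Rn.from_matrix(M).as_quat();return [a[3],a[0],a[1],a[2]]
def down(ydir):
    y=np.array([ydir[0],ydir[1],0.]);y/=np.linalg.norm(y);z=np.array([0,0,-1.]);return np.column_stack([np.cross(y,z),y,z])
E
python3 - <<'E'
from h import *
a=1.8496 # bar-based yaw of case x
u=np.array([np.cos(a),np.sin(a),0])
p=np.array([.497,.226,.30])
for s in(1,-1):
    q=solve_ik(p,q_of(down(s*u)));print(s,None if q is None else np.round(q,2))
q=env.read_q();print(np.round(q,2))
env.move_to(p,q_of(down(u)))
P=env.read_position();Q=env.read_tcp_rot()
c=capture("wrist");cv2.imwrite("pics/w1.png",c["image"]);print(P,Q,c["hand_eye"],c["k1"],env.read_t())
np.savez("w1.npz",image=c["image"],camera_matrix=c["camera_matrix"],k1=c["k1"],hand_eye=c["hand_eye"],P=P,Q=Q)
E
```

```text
1 [-0.59  0.1   0.13  1.72 -0.01  1.32  1.39]
-1 [-0.83  0.1   0.38  1.73 -0.04  1.32 -1.73]
[-1.09  0.32 -0.07  1.45  0.02  1.37 -0.06]
[0.49660197 0.22723051 0.30001806] [-1.16797019e-05 -1.39666598e-01  9.90198542e-01  2.97524323e-04] [[ 4.79665950e-04 -9.51715432e-01 -3.06981280e-01  7.86884859e-02]
 [ 9.99999879e-01  4.90610222e-04  4.15157967e-05 -4.29144351e-04]
 [ 1.11096930e-04 -3.06981263e-01  9.51715552e-01 -6.94187666e-02]
 [ 0.00000000e+00  0.00000000e+00  0.00000000e+00  1.00000000e+00]] -0.005257815863097513 1.7667
```

View pics/w1.png

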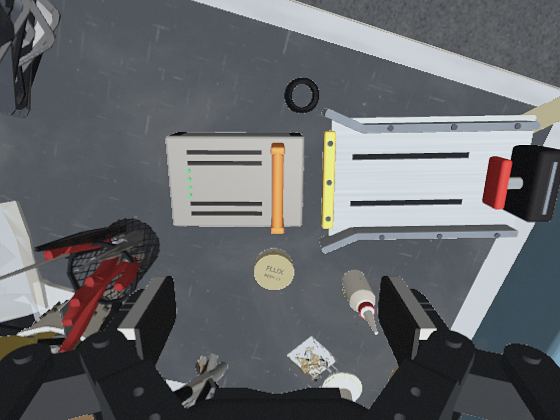

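The wrist view shows the bar at about (278,188), the sill at (329,180), the pad's front at (487,183) and the case from (167,135) to (303,227). I'll measure from this picture.

Run:
```python
from h import *
d=np.load("w1.npz");c={k:d[k] for k in("image","camera_matrix","hand_eye")};c["k1"]=float(d["k1"]);T=(d["P"],d["Q"]);im=d["image"]
Y=([22,120,120],[35,255,255]);O=([8,120,110],[20,255,255]);Rd=([0,170,120],[5,255,255])
res={}
for n,col,roi,z in(("sill",Y,(315,120,342,240),.014),("bar",O,(262,135,292,240),.070),("pad",Rd,(475,145,515,215),.04)):
    b=blob(im,*col,roi);e=[onz(c,x,z,T) for x in b[2]];w=e[0]-e[1]
    res[n]=onz(c,b[1],z,T);print(n,b[0],b[1],b[2],res[n].round(4),"len",np.linalg.norm(w).round(4),"ang",np.arctan(w[1]/w[0]).round(4))
# rail inner lines: dark slots as parallel lines; case top corners by eye
for n,uv,z in(("slotA0",(353,155),.008),("slotA1",(468,154),.008),("slotB0",(351,203),.008),("slotB1",(462,201.5),.008),("nT1",(303,136.5),.04),("nT2",(303,226),.04),("tT1",(167,136),.04),("tT2",(172.5,226.5),.04),("padfront top",(487,183),.04),("loupe",(301,95),.036),("tin",(274,269),.022)):
    print(n,onz(c,uv,z,T).round(4))
w=res["sill"];a=np.arctan2(.955,-.296)
```

```text
sill 208 [324.38943 174.125  ] [array([329.63596, 130.9212 ], dtype=float32), array([326.42953, 227.11432], dtype=float32)] [0.4801 0.2732 0.014 ] len 0.1016 ang 0.2927
bar 1014 [277.18048 188.2791 ] [array([277.5, 143. ], dtype=float32), array([277.5, 233. ], dtype=float32)] [0.4943 0.2267 0.07  ] len 0.0814 ang 0.2814
pad 192 [501.20312 180.625  ] [array([507.096, 159.472], dtype=float32), array([498.2    , 208.40001], dtype=float32)] [0.4347 0.4334 0.04  ] len 0.0484 ang 0.2999
slotA0 [0.454  0.2963 0.008 ]
slotA1 [0.4202 0.4096 0.008 ]
slotB0 [0.5031 0.3118 0.008 ]
slotB1 [0.4685 0.4257 0.008 ]
nT1 [0.4478 0.2381 0.04  ]
nT2 [0.5317 0.2644 0.04  ]
tT1 [0.482  0.1175 0.04  ]
tT2 [0.5683 0.1393 0.04  ]
padfront top [0.4406 0.4213 0.04  ]
loupe [0.4135 0.2257 0.036 ]
tin [0.5946 0.2521 0.022 ]
```

```bash
cat >> h.py <<'E'
AD=np.pi/2+.295; U=np.array([np.cos(AD),np.sin(AD),0]); V=np.array([-U[1],U[0],0])
AC=np.pi/2+.281; UC=np.array([np.cos(AC),np.sin(AC),0])
BAR=np.array([.4955,.2267,0.])
S0=BAR-U*(-.045)-V*.005   # dock origin estimate (bar at dock x=-45mm, 5 mm left)
def casegrip(tail,yaw,th):
    M=Rn.from_euler('z',yaw).as_matrix()@Rn.from_euler('y',-th).as_matrix()
    bar=tail+M@np.array([.105,0,.068])
    T=M@np.column_stack([[0,-1.,0],[1,0,0],[0,0,-1.]]).astype(float)
    if np.linalg.det(T)<0: T[:,0]*=-1
    return bar-T[:,2]*.054, q_of(T)
def st(msg=""):
    print(msg,"t",round(env.read_t(),2),"p",np.round(env.read_position(),4),"F",np.round(env.read_wrist_force(),1))
E
python3 - <<'E'
from h import *
tail=BAR-.105*UC
p,q=casegrip(tail,AC,0);print(p,q,q_of(down(UC)))
env.move_to(p+[0,0,.07],q);st("above")
env.movel(p,q,max_speed=.1);st("down")
env.move_gripper(0.0);st("grip");print(env.read_width(),env.read_grip_force())
for th in(.05,.1,.15):
    env.movel(*casegrip(tail,AC,th),max_speed=.04);st(th)
c=capture("scene");cv2.imwrite("pics/s2.png",cv2.resize(c["image"][160:280,140:340],None,fx=4,fy=4,interpolation=cv2.INTER_CUBIC))
E
```

```text
[0.4955 0.2267 0.122 ] [np.float64(0.0), np.float64(-0.14003820517882443), np.float64(0.9901461008812252), np.float64(0.0)] [np.float64(0.0), np.float64(-0.14003820517882434), np.float64(0.9901461008812252), np.float64(0.0)]
above t 2.27 p [0.4957 0.2275 0.1925] F [ 1.1 -0.2  0.9]
down t 3.12 p [0.4961 0.227  0.1228] F [ 0.9 -0.5  0.1]
grip t 3.82 p [0.4955 0.2268 0.1222] F [-0.   0.4  3.1]
0.008107289457480767 58.44747483730316
0.05 t 4.17 p [0.497  0.2196 0.1263] F [ 0.6 -1.1 -5. ]
0.1 t 4.52 p [0.4988 0.214  0.1313] F [ 0.4 -0.  -5.7]
0.15 t 4.87 p [0.5008 0.2079 0.136 ] F [ 0.2 -0.9 -4.7]
```

View pics/s2.png

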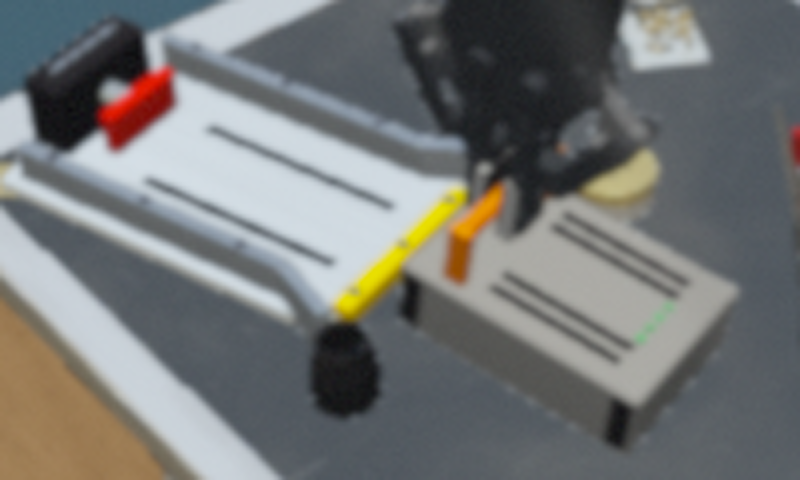

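Held nose-up by the bar at (475,230), with the tail on the bench and about 5 N on the wrist. Now I'll drag it over the sill and set the nose down in small steps.

Run:
```python
from h import *
tail0=BAR-.105*UC; tail1=S0+U*(.011-.130)
print("shift",(tail1-tail0)@U,(tail1-tail0)@V)
for f in np.linspace(.2,1,5):
    env.movel(*casegrip(tail0*(1-f)+tail1*f,AC*(1-f)+AD*f,.15),max_speed=.04);st("drag %.1f"%f)
for th in(.14,.13,.12,.11,.105):
    env.movel(*casegrip(tail1,AD,th),max_speed=.03);env.dwell(.05);F=env.read_wrist_force();st(th)
    if F[2]>-1:break
env.move_gripper(.06);env.dwell(.4);st("open")
p=env.read_position();env.movel([p[0],p[1],p[2]+.08],max_speed=.15)
P=env.read_position();Q=env.read_tcp_rot()
c=capture("wrist");cv2.imwrite("pics/w2.png",c["image"])
np.savez("w2.npz",image=c["image"],camera_matrix=c["camera_matrix"],k1=c["k1"],hand_eye=c["hand_eye"],P=P,Q=Q)
c=capture("scene");cv2.imwrite("pics/s3.png",cv2.resize(c["image"][160:280,140:340],None,fx=4,fy=4,interpolation=cv2.INTER_CUBIC));st()
```

```text
shift 0.030989710168068958 -0.006469951980470531
drag 0.2 t 5.22 p [0.4995 0.2158 0.1364] F [-0.5  1.2 -3.4]
drag 0.4 t 5.53 p [0.4991 0.2214 0.1364] F [ 0.4  1.4 -3.6]
drag 0.6 t 5.84 p [0.4984 0.2274 0.1364] F [ 0.2  0.8 -4. ]
drag 0.8 t 6.15 p [0.4976 0.2337 0.1364] F [-0.4  2.  -4.5]
drag 1.0 t 6.46 p [0.4967 0.24   0.1364] F [-0.5  1.  -4.3]
0.14 t 6.76 p [0.4965 0.2407 0.1355] F [-0.6  0.7 -4.2]
0.13 t 7.06 p [0.4961 0.2419 0.1345] F [ 0.8  0.2 -4.8]
0.12 t 7.36 p [0.4956 0.2432 0.1336] F [ 0.2  0.5 -5.1]
0.11 t 7.66 p [0.4958 0.2443 0.1334] F [ 0.1 -1.9 -0.7]
open t 8.6 p [0.4954 0.2444 0.1328] F [ 0.4 -0.1 -0.2]
 t 9.38 p [0.4946 0.244  0.2113] F [-0.2  1.2  0.6]
```

View pics/s3.png

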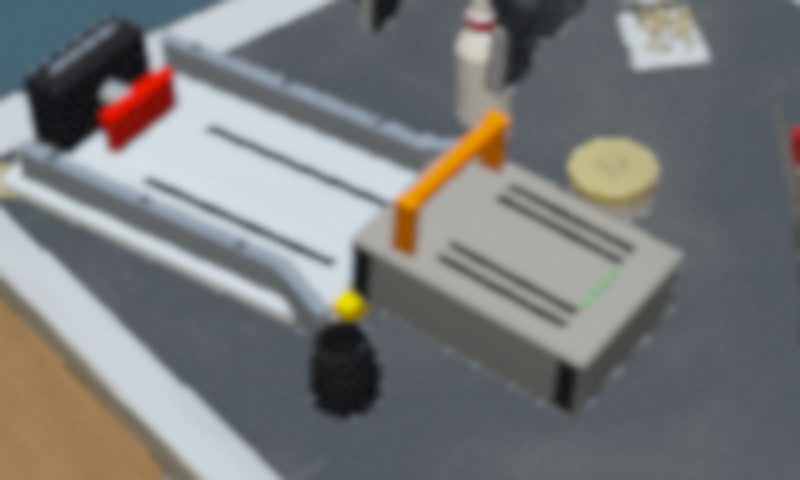

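View pics/w2.png

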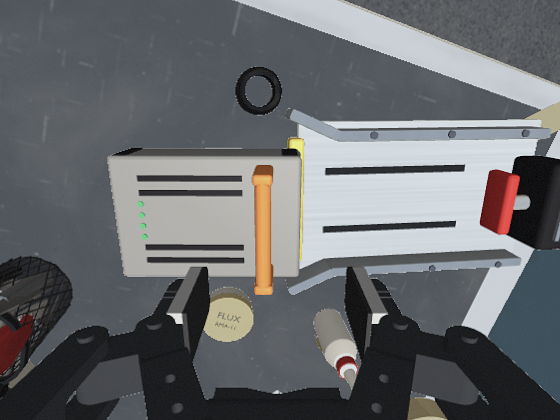

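The nose lies on the sill, with its top edge at column 299 and the sill's back edge at about column 303 in the wrist view. In the scene view the tail is on the bench and the bystanders are unmoved. I'll put numbers to the nose overlap and the lateral offset.

Run:
```python
from h import *
d=np.load("w2.npz");c={k:d[k] for k in("camera_matrix","hand_eye")};c["k1"]=float(d["k1"]);T=(d["P"],d["Q"])
g=lambda uv,z:onz(c,uv,z,T)
D=lambda X:((X-S0)@U*1000).round(1)
L=lambda X:((X-S0)@V*1000).round(1)
for n,uv,z in(("noseT far",(301,156),.054),("noseT near",(299,275),.054),("tailT far",(111,158),.0405),("tailT near",(123,276),.0405),("sillback",(303.5,145),.014),("slotA0",(325,173),.008),("slotA1",(464,168),.008),("slotB0",(322,231),.008),("slotB1",(455,224),.008),("pad front",(481,197),.04),("pad R",(483,226),.04),("housing front",(516,160),.045)):
    X=g(uv,z);print(n,X.round(4),"dock x",D(X),"y",L(X))
b=T[0];print("tcp",D(b),L(b))
```

```text
noseT far [0.4451 0.2635 0.054 ] dock x 4.8 y 42.5
noseT near [0.5283 0.2892 0.054 ] dock x 5.2 y -44.5
tailT far [0.4824 0.1452 0.0405] dock x -119.1 y 41.2
tailT near [0.566  0.167  0.0405] dock x -122.6 y -45.1
sillback [0.4407 0.2715 0.014 ] dock x 13.8 y 44.4
slotA0 [0.4575 0.2967 0.008 ] dock x 33.1 y 21.0
slotA1 [0.4212 0.4104 0.008 ] dock x 152.4 y 22.7
slotB0 [0.5054 0.3108 0.008 ] dock x 32.6 y -29.0
slotB1 [0.4691 0.4252 0.008 ] dock x 152.6 y -27.4
pad front [0.438  0.4111 0.04  ] dock x 148.2 y 6.4
pad R [0.4591 0.4241 0.04  ] dock x 154.5 y -17.6
housing front [0.4048 0.4205 0.045 ] dock x 166.8 y 35.5
tcp -28.1 0.5
```

The nose is about 8 mm over the sill and centred within about 2 mm. Now I'll push from behind with two spread fingers, raising them as the case tips.

```bash
cat >> h.py <<'E'
QP=None
def push_q():
    best=None
    for s in(1,-1):
        q=q_of(down(s*V)); j=solve_ik(S0+U*-.16+[0,0,.2]-V*.002,q)
        if j is not None and abs(j[6])<2.3 and (best is None or abs(j[6])<best[0]): best=(abs(j[6]),q)
    return best[1]
def pushF(n=4):
    return -np.mean([env.read_wrist_force() for _ in range(n)],0)@U
def at(x,z,y=-.002): # x: dock x of finger front face, z: nominal tip height
    return S0+U*(x-.011)+V*y+np.array([0,0,z+env.nose_length])
E
python3 - <<'E'
from h import *
q=push_q();print(q)
env.move_gripper(.05)
env.movel(at(-.150,.11,0)+0,env.read_tcp_rot(),max_speed=.2) if False else env.move_to(at(-.155,.12),q)
st("above");env.movel(at(-.150,.012),q,max_speed=.12);env.dwell(.2)
b=[pushF(1) for _ in range(4)];env.dwell(.1);b.append(pushF(4));print("bias",np.round(b,2));b0=np.mean(b)
x=-.150
while x<-.015:
    x+=.003
    z=.012+.018*np.clip((x+.080)/.035,0,1)
    env.movel(at(x,z),q,max_speed=.03)
    F=pushF()-b0;w=env.read_wrist_force()
    print(f"{x*1000:.0f} F{F:.1f} z{w[2]:.1f}",end=" | ")
    if F>11:print("STOP");break
st();c=capture("scene");cv2.imwrite("pics/s4.png",cv2.resize(c["image"][160:280,140:340],None,fx=4,fy=4,interpolation=cv2.INTER_CUBIC))
E
```

```text
[np.float64(0.0), np.float64(0.5955082492612329), np.float64(0.8033491924822116), np.float64(0.0)]
above t 10.9 p [0.5373 0.1135 0.1926] F [ 0.4  0.5 -0.6]
bias [ 0.3   0.3   0.3   0.3  -0.68]
-147 F1.1 z-0.6 | -144 F0.8 z0.2 | -141 F0.2 z-1.0 | -138 F0.2 z-0.9 | -135 F-0.4 z-0.3 | -132 F-0.0 z0.2 | -129 F-0.1 z0.3 | -126 F0.2 z0.6 | -123 F-0.4 z-0.7 | -120 F1.3 z-0.9 | -117 F1.1 z0.7 | -114 F0.3 z0.2 | -111 F0.8 z0.1 | -108 F1.6 z-0.4 | -105 F1.5 z-0.7 | -102 F1.7 z-1.0 | -99 F2.7 z-0.6 | -96 F1.7 z-0.4 | -93 F1.7 z-1.1 | -90 F0.8 z0.1 | -87 F1.2 z-1.6 | -84 F1.3 z-1.4 | -81 F2.6 z-0.8 | -78 F2.0 z0.3 | -75 F2.1 z-0.4 | -72 F2.7 z0.5 | -69 F2.0 z0.3 | -66 F2.4 z0.3 | -63 F-0.7 z-0.6 | -60 F0.1 z0.1 | -57 F0.7 z-0.3 | -54 F1.6 z0.5 | -51 F1.1 z0.6 | -48 F-0.7 z-0.2 | -45 F0.4 z0.2 | -42 F0.0 z-0.4 | -39 F-0.2 z0.4 | -36 F0.6 z0.9 | -33 F-0.4 z-0.2 | -30 F0.6 z-0.2 | -27 F0.3 z-0.3 | -24 F0.0 z-0.2 | -21 F0.1 z-0.1 | -18 F1.4 z-0.1 | -15 F1.4 z-0.1 |  t 23.6 p [0.4965 0.2473 0.1026] F [-0.4 -1.7 -0.1]
```

View pics/s4.png

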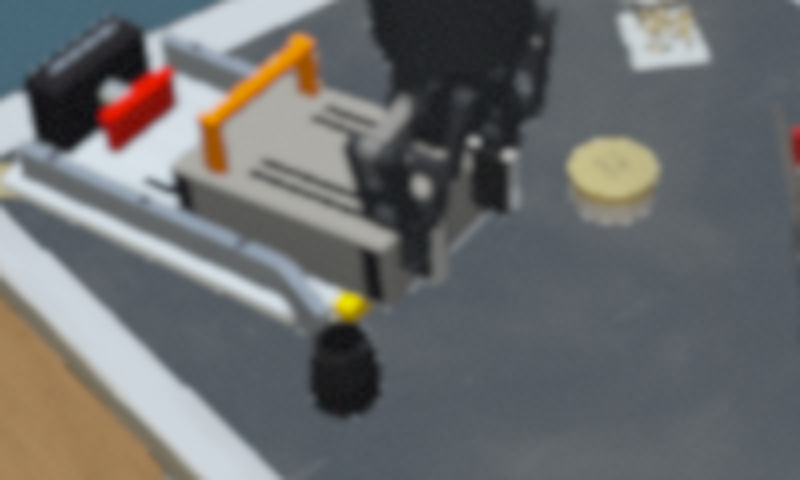

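The case has tipped: the nose is down in the bay between the rails, the fingers are behind the tail at (430,240), and the loupe and tin are unmoved. I'll keep pushing to the pad, now with averaged forces.

```bash
cat > press.py <<'E'
from h import *
q=env.read_tcp_rot()
q=push_q()
def avg(n=8):
    s=[]
    for _ in range(n): env.dwell(.015); s.append(pushF(1))
    return np.mean(s)-.1
x=-.015;log=[];base=None
while x<.060:
    step=.002 if x<.010 else .001
    x+=step
    env.movel(at(x,.030),q,max_speed=.02)
    F=avg(8 if x>.005 else 4);log.append((x*1000,F));print(f"{x*1000:.0f}:{F:.1f}",end=" ")
    if F>12:print("STOP");break
    if F>9 and len(log)>12:break
    if env.read_t()>52:print("TIME");break
st()
E
python3 press.py
```

```text
-13:0.9 -11:1.0 -9:0.4 -7:0.7 -5:0.6 -3:0.8 -1:1.1 1:0.7 3:1.0 5:0.5 7:0.7 9:0.8 11:1.0 12:1.1 13:1.6 14:0.9 15:1.2 16:1.0 17:1.0 18:1.7 19:1.4 20:1.4 21:1.3 22:1.9 23:1.7 24:1.6 25:1.9 26:1.9 27:1.9 28:1.9 29:1.9 30:1.8 31:1.6 32:2.1 33:1.8 34:1.7 35:1.6 36:1.7 37:1.6 38:1.8 39:1.5 40:1.9 41:3.0 42:4.9 43:4.9 44:6.0 45:6.6 46:7.3 47:8.1 48:8.9 49:9.5  t 42.6 p [0.479  0.3055 0.1026] F [ 1.8 -8.5  4. ]
```

Run:
```python
from h import *
q=push_q()
def avg(n=10):
    s=[]
    for _ in range(n): env.dwell(.015); s.append(pushF(1))
    return np.mean(s)-.1
x=.049
for _ in range(2):
    if avg()>10.3:break
    x+=.001;env.movel(at(x,.030),q,max_speed=.02)
for i in range(6):print(round(avg(),1),end=" ")
st("held")
for i in range(10):
    x-=.001;env.movel(at(x,.030),q,max_speed=.01);print(f"{x*1000:.0f}:{avg(4):.1f}",end=" ")
env.movel(at(x-.03,.030),q,max_speed=.05)
env.movel(at(x-.03,.15),q,max_speed=.2);st("clear")
P=env.read_position();Q=env.read_tcp_rot()
c=capture("wrist");cv2.imwrite("pics/w3.png",c["image"])
c=capture("scene");cv2.imwrite("pics/s5.png",cv2.resize(c["image"][150:270,130:330],None,fx=4,fy=4,interpolation=cv2.INTER_CUBIC));st()
```

```text
11.1 11.1 11.1 11.3 11.4 11.1 held t 44.43 p [0.4787 0.3066 0.1026] F [  3.1 -11.3   3.9]
50:9.2 49:7.9 48:6.0 47:5.3 46:5.6 45:4.7 44:2.7 43:1.6 42:0.8 41:-0.2 clear t 49.1 p [0.4884 0.2717 0.2215] F [0.1 0.3 0.2]
 t 49.2 p [0.4881 0.2714 0.2206] F [-0.9 -0.4 -0.5]
```

View pics/s5.png

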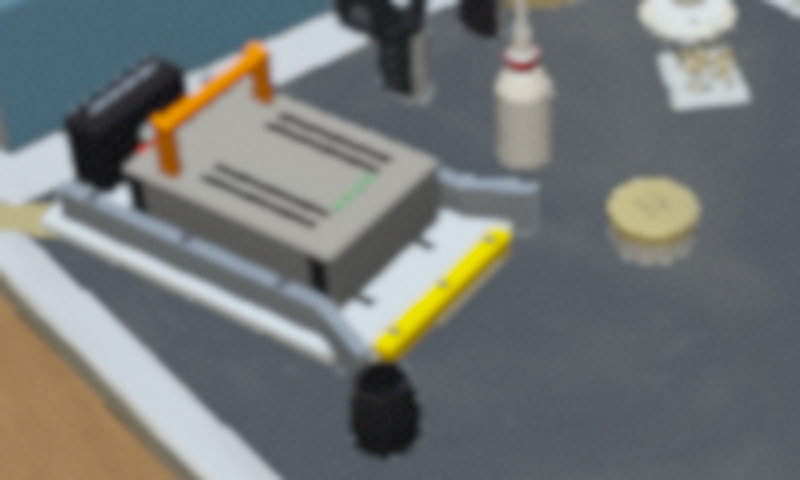

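View pics/w3.png

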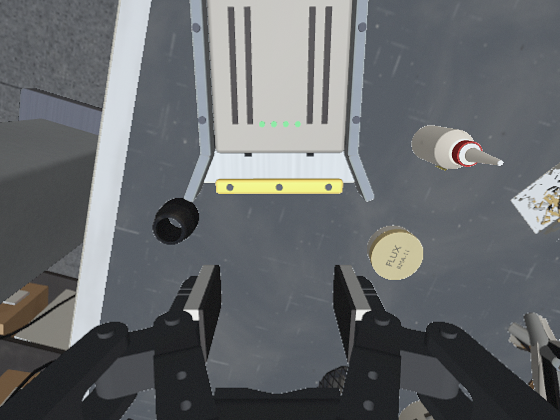

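The case lies flat and straight between the rails, with its tail past the sill and its nose at the pad. The bystanders are in place and the gripper is clear, so I'm handing in.

```bash
python3 -c "
from h import *
print(job.close_job())"
```

```text
the job is handed in; nothing more can be done
None
```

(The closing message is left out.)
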